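# Bring the balls to the fixture and hold the cast lever level over it

## Robot

A 7-joint arm with a two-finger parallel gripper is mounted at the origin on the work surface. World frame = base frame: x ahead of the robot, y to its left, z up, the work surface at z = 0. Lengths are in m, angles in rad, forces in N, time in s.
With the tool pointing down it reaches from about 0.425 to 0.925 m from the base axis. Payload 6.8 kg.
Tool frame: the origin (TCP) lies at the very end of the fingers, on their centre line; the grasp point (between the pads) lies env.grip_point_offset behind it (env.grip_point_offset is the distance from the TCP to the grasp point, in m); z points along the fingers, y is the line along which they close (so a half turn about z gives the same grasp; the last joint's range is limited). The gripper opens to 85 mm and grips with 20 to 120 N. Pads are 22 mm wide; open, the fingers measure 114 mm over their backs; the gripper's body (76 mm by 85 mm) begins 54 mm behind the grasp point. The pads swing forward as they close: fully open they stand 13 mm farther back than shut.
Start: joints at [-1.226, 0.477, 0.022, 1.555, -0.011, 1.109, -0.083], TCP at [0.295, 0.607, 0.231] pointing down, gripper open.
Joint ranges: [-2.96, 2.96], [-0.34, 2.1], [-1.41, 1.46], [0.24, 2.44], [-1.37, 4.51], [0.17, 1.92], [-2.96, 2.96]. Speed limits (rad/s): [2.39, 2.39, 3.14, 3.14, 3.14, 3.14, 3.14].

## Interface

Orientations are given as a unit quaternion [x, y, z, w].
In Python, from plant import env gives the robot as it stands.
- The arm moves only by the tool apply_moves, never from a script. Its argument "increments" is one flat list of numbers, 5 for each row, row after row: the shift along the tool's x, y, z each as a share of 100 mm, from -1 to 1, then the turn about the tool's z as a share of 2 pi rad, from -1 to 1, then the opening in per cent of the stroke, from 0 (shut) to 100 (fully open). In form: [tx, ty, tz, yaw, jaw, tx, ty, tz, yaw, jaw, ...]. A call has 1 to 10 rows; each row is the pose to reach, as a shift and turn from the pose commanded when the call began, along the tool's axes at that moment, turning the shorter way round; what a row does not reach only later rows make up. A row lasts 1/8 s, in which the tool goes at most 62.5 mm and 10.7 degrees, less where a joint would pass 70% of its speed; a pose out of reach is approached as far as the arm can. A call with a number of a shift or a turn outside -1 to 1 is refused whole. A call with a gripper value outside its range is refused whole. The fingers move at their own pace and stop on an object; the grip force is fixed at half the most. Time passes only in rows, so rows that repeat a pose let the fingers close. It gives the time, the measured TCP pose, the force, the opening and the grip force at its end, in the units of the state.
- env.state(): the state, without advancing time (a new reading comes with each control period).
- env.capture(name): name is "side" or "top" or "wrist"; returns a dict with "img" (480x640x3 uint8, red, green, blue), "z_map" (480x640 float32, m along the optical axis (not along the pixel's ray), 0 where there is no reading), "fovy" (degrees; the focal length in pixels is half the picture's height over the tangent of half this angle, whatever the lens; pixels are square), "cx", "cy" (the principal point, pixels), "R" (3x3) and "t" (3): a world point X has camera coordinates R X + t. Camera axes: x right, y down, z forward; pixel columns grow to the right and rows downward; lengths in m; the calibration is good to about 2 mm. A picture is of the moment at which its call begins.
- env.sign_off(): hands the job in; it is judged then, once.
Trained networks look in the newest picture that a camera, given by its name, has taken for a name from the list of things; names that differ only in an ending like _2 or _b are one class to them, and where a whole thing is asked for, a point or a joint stands for the part that bears it (a point fixed in the world has none). Each returns a list of dicts, best first, with "p" (0 to 1); they miss things now and then, are a little off and sometimes report something else, mostly with a low value. They report only what shows in the picture. A call takes as long as a camera call. They do not tell look-alikes from the thing itself.
- env.look_for(camera, query): "bbox" ([centre column, centre row, width, height] in pixels, round what is visible of it).
- env.pinpoint(camera, query): "pixel" ([column, row] in pixels: a listed point, or the origin of a listed thing).
The state is a dict: "clock": time; "qpos": joint angles; "qd": joint speeds; "joint_efforts": joint torques, N m; "eef_pos": TCP position; "eef_rot": TCP orientation; "force": force on the tool from outside, world axes, zero at the start; "torque": the same for the moment, N m; "finger_gap": finger opening in m; "gripper_force": force on a finger pad.
Only numpy, scipy, OpenCV 4.12 (cv2) and the standard library are available. Lean on these libraries where they do the work, as an engineer would, in place of code of your own. Each camera call takes 0.05 s, during which the arm holds its last target. There are 200 camera calls.

## Task

Help a workmate who is about to fit balls into a cast lever from below: tip all six steel balls from the handled cup into the fixture's tray and stand the cup back upright on the bench, clear of the fixture. Then pick up the lever by its balance point and finish while still holding it, level and still, about 10 cm clear above the tops of the fixture's two posts, with its big boss over the thick post and its small boss over the thin one. Do not put it down or let go, and leave the other things on the bench where they are.

Things in the scene. Friction and masses are not known exactly. Their poses are not given: they have to be found in the camera images.
- fixture: the assembly fixture, fixed to the bench: dark steel plate 130 (x) x 290 (y) x 12 mm; an open aluminium tray stands in its middle and an upright steel post at each end. Origin: centre of the underside; y runs from the thick post to the thin one
- tray (a point): centre of the tray's inner floor, 15 mm above the bench. Tray inside 114 (x) x 144 (y) mm, walls 3 mm thick, rim 32 mm above this floor; axes as the fixture's
- post_thick (a point): top centre of the thick post, 30 mm across, 60 mm above the bench, 107.5 mm from the tray's centre towards -y of the fixture
- post_thin (a point): top centre of the thin post, 16 mm across, 60 mm above the bench, 107.5 mm from the tray's centre towards +y of the fixture
- cup: flared steel cup (about 0.14 kg), 58 mm across at the foot, 100 mm at the rim, 36 mm high, wall 3 mm, with an upright strap handle at its +x side; the six balls lie in it. Origin: centre of its underside; z up
- cup_handle (a point): grasp point on the strap handle, 51 mm from the cup's axis towards the cup's +x, 88 mm above its underside; strap 10 mm thick (along x), 24 mm wide (along y), top 106 mm above the cup's underside and 70 mm above the rim. Axes as the cup's
- cup_lip (a point): point on the cup's rim opposite the handle: 50 mm from its axis towards -x, 36 mm above its underside; the wall slopes 30 degrees outward, so the cup empties when tilted about 75 degrees towards -x
- lever: cast aluminium lever (about 0.5 kg), lying flat: a big boss 60 mm across at its -x end and a small boss 28 mm across at its +x end, both 40 mm high, 215 mm between their axes, joined by a straight bar 18 mm wide and 18 mm high whose centre is 22 mm above the underside. Origin: on the underside, 90 mm from the big boss's axis; x points to the small boss
- lever_balance (a point): the lever's balance point: the middle of the bar's section, 61 mm from the big boss's axis towards the small one, 22 mm above the lever's underside. Axes as the lever's: x along the bar to the small boss, z up
- lever_big (a point): centre of the underside of the big boss
- lever_small (a point): centre of the underside of the small boss
- ball0_center (a point): centre of steel ball 1 of 6, 16 mm across, 17 g, at first in the cup
- ball1_center (a point): centre of steel ball 2 of 6, 16 mm across, 17 g, at first in the cup
- ball2_center (a point): centre of steel ball 3 of 6, 16 mm across, 17 g, at first in the cup
- ball3_center (a point): centre of steel ball 4 of 6, 16 mm across, 17 g, at first in the cup
- ball4_center (a point): centre of steel ball 5 of 6, 16 mm across, 17 g, at first in the cup
- ball5_center (a point): centre of steel ball 6 of 6, 16 mm across, 17 g, at first in the cup
- pen_pot: bystander: white pot, 72 mm across, 75 mm high, with four marker pens standing in it up to about 120 mm; origin at the centre of its underside
- spanner: bystander: steel spanner lying flat, about 180 mm long; origin under its middle
- screwdriver: bystander: screwdriver lying flat, about 200 mm long; origin under its middle
- offcut: bystander: wood offcut 70 x 45 x 30 mm; origin at the centre of its underside
- tin: bystander: closed can, 66 mm across, 85 mm high; origin at the centre of its underside
Things that resemble listed ones, but are neither listed nor needed, are in the scene too. Leave any blue or red look-alike of the cup alone.

How it is judged:
By the outcome, as a careful person would: the job done as asked, in the order asked, and still so for the second after the job is handed in, while the arm keeps its last pose, push and grip.
It also fails if it takes over 67 s, if anything falls off the work surface, if the arm or the gripper's body presses on something with over 40 N, if the wrist force passes 120 N, or if a joint passes its speed limit or range.

## Working session

There is one attempt and no reset: what is moved stays moved. The work goes in short steps, Python scripts to look and compute and a tool call to move; the robot and the scene stay as the last step left them, time stands still between calls to the robot, and variables do not carry over. Pictures are saved under pics/ and viewed, at most 10 in all, crops included, and the job is handed in when it is done.

Besides the shell and the picture viewer there is one more tool, called after "Emit:" as name(argument=value, ...), one argument or row to a line, values as JSON. apply_moves: Moves the arm, as the interface text tells. Its arguments: {"type":"object","properties":{"increments":{"type":"array","items":{"type":"number"}}},"required":["increments"]}

```bash
ls; mkdir -p pics; cat > h.py <<'E'
import numpy as np,cv2
from plant import env
def K(c):
    f=240/np.tan(np.radians(c['fovy'])/2); return f,c['cx'],c['cy']
def back(c,u,v,z=None,depth=None):
    f,cx,cy=K(c); d=np.array([(u-cx)/f,(v-cy)/f,1.]); R=np.array(c['R']);t=np.array(c['t'])
    o=-R.T@t; w=R.T@d
    if depth is not None: return o+w*depth
    return o+w*(z-o[2])/w[2]
def cloud(c):
    f,cx,cy=K(c); v,u=np.mgrid[:480,:640]; z=c['z_map']
    P=np.stack([(u-cx)/f*z,(v-cy)/f*z,z],-1)
    W=(P-np.array(c['t']))@np.array(c['R']); W[z==0]=np.nan; return W
def save(n,img): cv2.imwrite('pics/'+n,cv2.cvtColor(img,cv2.COLOR_RGB2BGR))
E
python3 - <<'E'
from h import *
s=env.state();print(s,env.grip_point_offset)
for n in('top','side'):
    c=env.capture(n);save(n+'1.png',c['img']);W=cloud(c);print(n,c['fovy'],-np.array(c['R']).T@c['t'])
    for q in['fixture','tray','post_thick','post_thin','cup','cup_handle','cup_lip','lever','lever_balance','lever_big','lever_small','ball0_center','pen_pot','tin','offcut','spanner','screwdriver']:
        r=env.pinpoint(n,q)[:4]
        print(q,[(round(x['p'],2),np.round(x['pixel']).astype(int).tolist(),np.round(W[int(np.clip(x['pixel'][1],0,479)),int(np.clip(x['pixel'][0],0,639))],3).tolist()) for x in r])
E
```

```text
pics
{'clock': 0.0, 'qpos': array([-1.22609365,  0.47784473,  0.02236822,  1.55642902, -0.01152364,
        1.10934223, -0.08307389]), 'qd': array([-0.00155185, -0.00047929, -0.00161141,  0.0012366 , -0.00305935,
       -0.00034822, -0.00076768]), 'joint_efforts': array([-8.02573668e-04, -5.96437633e+01,  1.60711281e+00, -2.81211591e+01,
        1.23352601e-02,  9.23705811e-03,  3.06086326e-05]), 'eef_pos': array([0.29506636, 0.60642834, 0.23030583]), 'eef_rot': array([ 2.24466171e-01,  9.74481421e-01, -9.36024602e-04, -1.46612848e-04]), 'force': array([ 0.32779318, -0.09415597,  0.287095  ]), 'torque': array([ 0.01410093, -0.04625982,  0.04512028]), 'gripper_force': 0.0, 'finger_gap': 0.08548011975997315} 0.0187
top 54.56982242951367 [ 0.28649425 -0.01155407  1.27879148]
fixture [(0.6, [309, 211], [0.576, -0.008, 0.016])]
tray [(0.69, [309, 214], [0.568, -0.011, 0.014]), (0.48, [434, 235], [0.514, -0.356, 0.007]), (0.37, [175, 267], [0.414, 0.346, 0.038])]
post_thick [(0.87, [321, 246], [0.472, -0.043, 0.056])]
post_thin [(0.88, [292, 170], [0.696, 0.042, 0.01]), (0.33, [177, 246], 
[... 2276 characters left out ...]
399], [0.354, -0.325, -0.002])]
lever [(0.83, [270, 191], [0.504, 0.354, -0.001]), (0.66, [312, 183], [0.617, 0.327, 0.016])]
lever_balance [(0.67, [257, 187], [0.47, 0.345, 0.026])]
lever_big [(0.68, [240, 193], [0.417, 0.331, 0.031])]
lever_small [(0.65, [313, 185], [0.622, 0.326, 0.009]), (0.57, [380, 374], [0.501, -0.335, 0.012])]
ball0_center [(0.53, [388, 369], [0.514, -0.336, 0.019])]
pen_pot [(0.95, [427, 246], [0.756, -0.058, 0.029])]
tin [(0.72, [277, 352], [0.335, -0.244, 0.045])]
offcut [(0.95, [224, 240], [0.335, 0.169, 0.015]), (0.29, [346, 257], [0.577, -0.003, 0.015])]
spanner [(0.69, [360, 180], [0.756, 0.315, -0.005])]
screwdriver [(0.73, [471, 323], [0.73, -0.283, 0.005])]
```

View pics/top1.png

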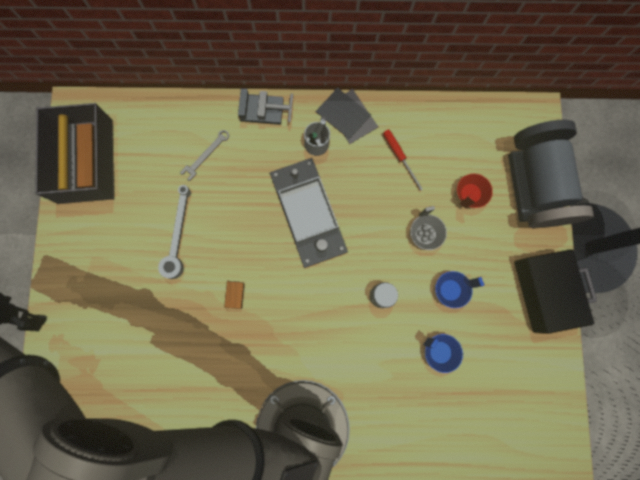

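View pics/side1.png

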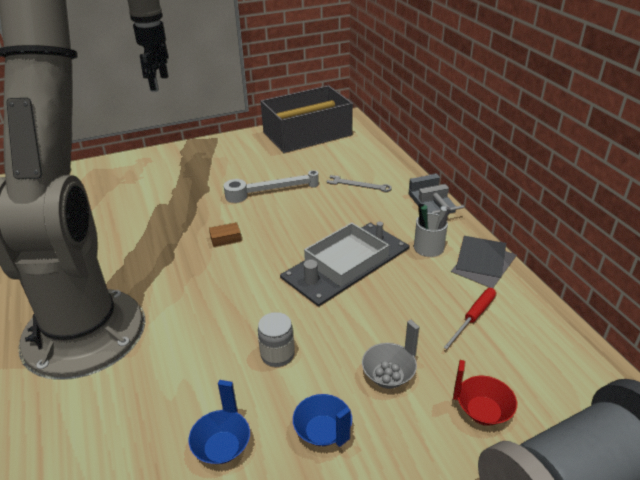

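The grey cup is at top (427,232) with the balls in it and its strap at (428,210). The look-alikes are red (474,191), blue (453,290) and blue (444,353). The grey one fits because it is steel and holds the balls. The lever is at (176,236), big boss (171,267), and the fixture at (309,213). Next I measure and confirm with a crop.

```bash
python3 - <<'E'
from h import *
from scipy.optimize import least_squares
def circ(P):
    r=least_squares(lambda p:np.hypot(P[:,0]-p[0],P[:,1]-p[1])-p[2],[*P.mean(0)[:2],.05],loss='soft_l1',f_scale=.002);return np.round(r.x,4)
for n in('top','side'):
    c=env.capture(n);W=cloud(c).reshape(-1,3);W=W[~np.isnan(W[:,0])]
    def box(x,y,r,a,b): return W[(np.hypot(W[:,0]-x,W[:,1]-y)<r)&(W[:,2]>a)&(W[:,2]<b)]
    print(n)
    H=box(.565,-.325,.04,.085,.12); print('handle',len(H),H.mean(0),H.min(0),H.max(0))
    print('rim',circ(box(.51,-.345,.07,.03,.041)))
    for nm,x,y in(('thick',.474,-.045),('thin',.68,.04)):
        P=box(x,y,.035,.053,.068);print(nm,len(P),P.mean(0) if len(P) else'',P.ptp(0) if 0 else'')
    T=box(.573,-.005,.11,.043,.051);print('tray rim',len(T),cv2.minAreaRect((T[:,:2]*1000).astype(np.float32)))
    P=box(.415,.345,.045,.034,.046);print('big',len(P),P.mean(0),circ(P) if 0 else (P.min(0)+P.max(0))/2)
    P=box(.62,.33,.03,.034,.046);print('small',len(P),P.mean(0) if len(P) else '')
    B=box(.51,.345,.06,.022,.036);print('bar',len(B),B.mean(0),np.linalg.svd((B-B.mean(0))[:,:2],full_matrices=False)[2][0])
    if n=='side':
        save('cup.png',cv2.resize(c['img'][300:470,300:540],None,fx=3,fy=3,interpolation=cv2.INTER_CUBIC))
E
```

```text
top
handle 54 [ 0.56597351 -0.32238355  0.100908  ] [ 0.55955533 -0.33587463  0.08558396] [ 0.57264462 -0.31123445  0.11017483]
rim [ 0.5175 -0.3353  0.0465]
thick 97 [ 0.47633972 -0.04548235  0.05982148] 
thin 27 [0.67652548 0.02984362 0.06073933] 
tray rim 234 ((589.4844970703125, -3.0150527954101562), (177.27569580078125, 120.05876922607422), 20.5823974609375)
big 392 [0.41546286 0.3602014  0.04007406] [0.42066825 0.36058204 0.03995341]
small 87 [0.62494708 0.33639447 0.03951604]
bar 309 [0.50980116 0.34937311 0.03032988] [-0.99319322  0.11647841]
side
handle 147 [ 0.56381489 -0.32871325  0.09861171] [ 0.55733554 -0.34002801  0.08542965] [ 0.5732714  -0.31437612  0.10746626]
rim [ 0.5156 -0.3386  0.047 ]
thick 125 [ 0.47396126 -0.05043463  0.05834394] 
thin 29 [0.67454405 0.02530234 0.058427  ] 
tray rim 401 ((575.257080078125, -9.805099487304688), (217.01153564453125, 125.00180053710938), 20.9957218170166)
big 243 [0.41309671 0.35478867 0.03910866] [0.42129263 0.35590351 0.0399926 ]
small 52 [0.62594544 0.33117329 0.03836315]
bar 264 [0.50889356 0.34433164 0.02831147] [-0.99382315  0.11097547]
```

View pics/cup.png

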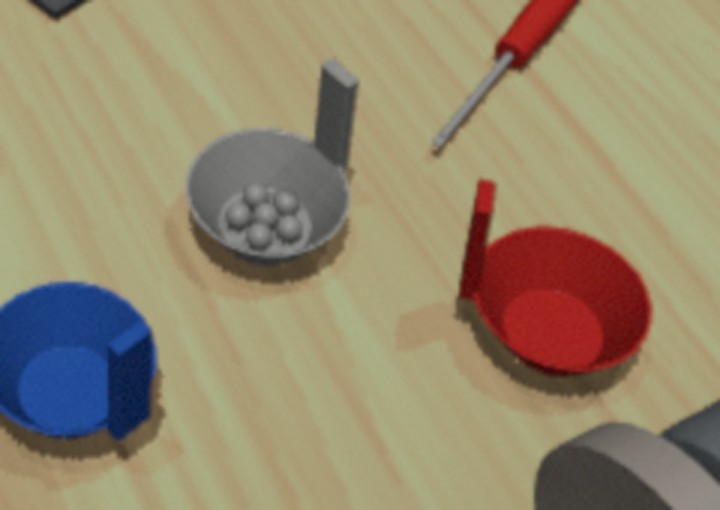

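Crop confirms it: the grey steel cup holds all six balls, with its strap at the far right (337,115 in the crop). Setting out towards its handle.

Emit:
apply_moves(
  increments=[-0.27,-0.3,0,0,100,-0.54,-0.6,0,0,100,-0.81,-0.9,0,0,100],
)

```text
clock: 2.28
eef_pos: [0.3291, 0.4894, 0.2313]
eef_rot: [0.224, 0.974, 0.0, 0.0]
force: [0.5, -0.6, -0.5]
finger_gap: 0.0855
gripper_force: 0.0
```

Emit:
apply_moves(
  increments=[-0.4,-0.45,0,0,100,-0.81,-0.9,0,0,100],
)

```text
clock: 2.52
eef_pos: [0.3626, 0.3727, 0.2315]
eef_rot: [0.224, 0.975, 0.0, 0.0]
force: [0.7, -0.5, -0.3]
finger_gap: 0.0855
gripper_force: 0.0
```

Emit:
apply_moves(
  increments=[-0.4,-0.45,0,0,100,-0.81,-0.9,0,0,100],
)

```text
clock: 2.78
eef_pos: [0.3961, 0.2561, 0.2317]
eef_rot: [0.224, 0.974, 0.0, 0.0]
force: [1.3, -1.1, 0.5]
finger_gap: 0.0856
gripper_force: 0.0
```

Emit:
apply_moves(
  increments=[-0.4,-0.45,0,0,100,-0.81,-0.9,0,0,100],
)

```text
clock: 3.02
eef_pos: [0.4296, 0.1397, 0.2317]
eef_rot: [0.224, 0.975, 0.001, 0.0]
force: [1.1, 0.2, 1.1]
finger_gap: 0.0852
gripper_force: 0.0
```

Emit:
apply_moves(
  increments=[-0.4,-0.45,0,0,100,-0.81,-0.9,0,0,100],
)

```text
clock: 3.28
eef_pos: [0.463, 0.0234, 0.2318]
eef_rot: [0.224, 0.975, 0.0, 0.001]
force: [0.9, 1.1, 0.5]
finger_gap: 0.0853
gripper_force: 0.0
```

Emit:
apply_moves(
  increments=[-0.4,-0.45,0,0,100,-0.81,-0.9,0,0,100],
)

```text
clock: 3.52
eef_pos: [0.4966, -0.0929, 0.2317]
eef_rot: [0.224, 0.975, 0.0, 0.001]
force: [0.7, 0.7, -0.7]
finger_gap: 0.0855
gripper_force: 0.0
```

Emit:
apply_moves(
  increments=[-0.4,-0.45,0,0,100,-0.81,-0.9,0,0,100],
)

```text
clock: 3.78
eef_pos: [0.5301, -0.2093, 0.2316]
eef_rot: [0.224, 0.975, 0.0, 0.0]
force: [0.8, 0.5, 0.8]
finger_gap: 0.0853
gripper_force: 0.0
```

Emit:
apply_moves(
  increments=[-0.4,-0.45,0,-0.028,100,-0.81,-0.9,0,-0.056,100,-0.81,-0.9,0,-0.084,100,-0.81,-0.9,0,-0.111,100,-0.81,-0.9,0,-0.111,100,-0.81,-0.9,0,-0.111,100],
)

```text
clock: 4.53
eef_pos: [0.563, -0.3238, 0.2314]
eef_rot: [-0.121, 0.993, 0.0, 0.0]
force: [0.4, 0.1, 0.7]
finger_gap: 0.0853
gripper_force: 0.0
```

```bash
python3 - <<'E'
from h import *
c=env.capture('wrist');save('w1.png',c['img']);W=cloud(c).reshape(-1,3);W=W[~np.isnan(W[:,0])]
print(env.state()['qpos'])
H=W[(np.hypot(W[:,0]-.565,W[:,1]+.325)<.05)&(W[:,2]>.075)&(W[:,2]<.12)]
print(len(H),H.mean(0)); T=H[H[:,2]>.1];print('top',len(T),T.mean(0),cv2.minAreaRect((T[:,:2]*1000).astype(np.float32)) if len(T) else '')
R=W[(np.hypot(W[:,0]-.515,W[:,1]+.337)<.065)&(W[:,2]>.031)&(W[:,2]<.04)]
from scipy.optimize import least_squares
print(len(R),least_squares(lambda p:np.hypot(R[:,0]-p[0],R[:,1]-p[1])-.0485,[.515,-.337],loss='soft_l1',f_scale=.002).x)
E
```

```text
[ 0.16144467  0.45098632  0.36640485  1.64000162 -0.1777461   1.08349073
  2.39096717]
516 [ 0.56609045 -0.32532236  0.09906496]
top 343 [ 0.5674561  -0.32497733  0.10462497] ((567.7849731445312, -324.98876953125), (9.671128273010254, 23.783447265625), 14.432514190673828)
1518 [ 0.5186771  -0.33654817]
```

View pics/w1.png

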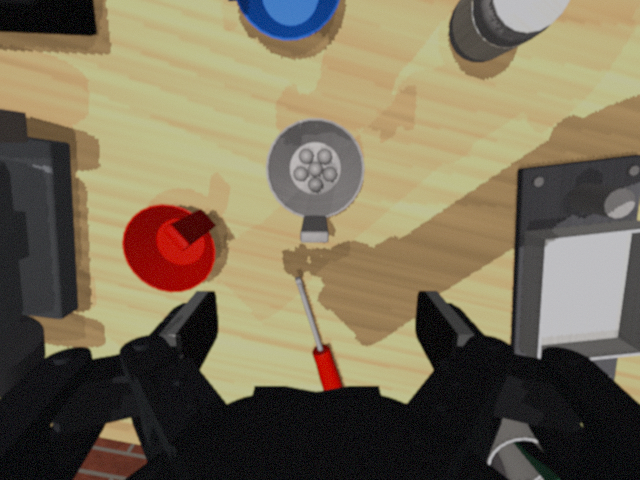

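The strap is at (315,236) in the wrist view, with the six balls in the cup at (316,168). Centring, then descending and gripping.

Emit:
apply_moves(
  increments=[-0.045,-0.02,0.4,0,100,-0.045,-0.02,0.85,0,100],
)

```text
clock: 4.82
eef_pos: [0.5691, -0.3247, 0.1464]
eef_rot: [-0.121, 0.993, -0.001, 0.001]
force: [-0.1, 0.5, -0.7]
finger_gap: 0.0854
gripper_force: 0.0
```

Emit:
apply_moves(
  increments=[0,0,0.3,0,100,0,0,0.6,0,100,0,0,0.85,0,100,0,0,0.85,0,0,0,0,0.85,0,0,0,0,0.85,0,0,0,0,0.85,0,0,0,0,0.85,0,0,0,0,0.85,0,0],
)

```text
clock: 5.95
eef_pos: [0.5688, -0.3251, 0.0627]
eef_rot: [-0.122, 0.993, -0.0, 0.001]
force: [-0.5, 0.4, 6.7]
finger_gap: 0.023
gripper_force: 59.1
```

Emit:
apply_moves(
  increments=[0,0,-0.1,0,0,0,0,-0.2,0,0,0,0,-0.2,0,0],
)

```text
clock: 6.32
eef_pos: [0.5684, -0.3252, 0.0824]
eef_rot: [-0.122, 0.993, -0.001, 0.001]
force: [-0.0, -0.3, -2.4]
finger_gap: 0.0231
gripper_force: 59.0
```

```bash
python3 - <<'E'
from h import *
c=env.capture('side');save('s2.png',cv2.resize(c['img'][220:440,260:560],None,fx=2.5,fy=2.5))
E
```

```text
(no output)
```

View pics/s2.png

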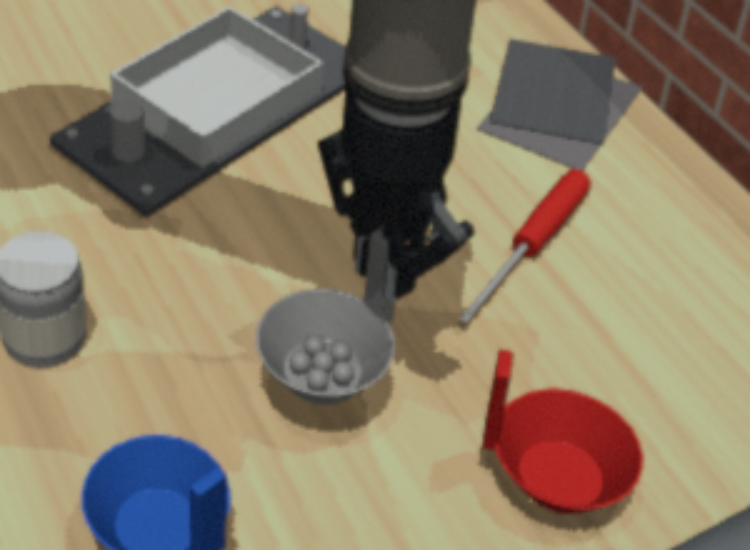

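Cup is lifted level, all six balls in it at (322,362) of the crop. The grip is rigid, so I'll test a softer one here, low over the bench.

Emit:
apply_moves(
  increments=[0,0,0,0,25,0,0,0,0,25],
)

```text
clock: 6.62
eef_pos: [0.5676, -0.3247, 0.0809]
eef_rot: [-0.122, 0.993, 0.0, -0.0]
force: [-1.3, -0.2, -1.9]
finger_gap: 0.0228
gripper_force: 59.0
```

Emit:
apply_moves(
  increments=[0,0,0,0,26.5,0,0,0,0,26.5],
)

```text
clock: 6.88
eef_pos: [0.5678, -0.3248, 0.0811]
eef_rot: [-0.122, 0.993, 0.0, -0.0]
force: [-0.7, 0.3, -3.1]
finger_gap: 0.0233
gripper_force: 59.0
```

The softer setting gives the same force, so the cup must be pivoted in the grip by pushing its lip. I'll carry it beside the tray, lip towards the outer +x tray wall.

Emit:
apply_moves(
  increments=[-0.1,0.15,-0.2,0,0,-0.3,0.35,-0.4,0,0,-0.5,0.65,-0.4,0,0],
)

```text
clock: 7.25
eef_pos: [0.6032, -0.2491, 0.1249]
eef_rot: [-0.122, 0.993, -0.001, 0.003]
force: [-0.3, -0.0, -2.2]
finger_gap: 0.0229
gripper_force: 59.3
```

Emit:
apply_moves(
  increments=[-0.07,0.1,0,0.025,0,-0.14,0.2,0,0.05,0,-0.21,0.3,0,0.075,0,-0.28,0.38,0,0.1,0,-0.35,0.46,0,0.127,0,-0.4,0.54,0,0.155,0,-0.46,0.6,0,0.183,0,-0.5,0.66,0,0.21,0,-0.52,0.69,0,0.233,0,-0.52,0.69,0,0.233,0],
)

```text
clock: 8.5
eef_pos: [0.6353, -0.1677, 0.1222]
eef_rot: [0.571, 0.821, 0.001, 0.0]
force: [-0.2, -0.2, -1.7]
finger_gap: 0.0228
gripper_force: 59.3
```

```bash
cat > m.py <<'E'
from h import *
import sys
c=env.capture('side');save(sys.argv[1],cv2.resize(c['img'][180:400,240:540],None,fx=2.5,fy=2.5))
W=cloud(env.capture('wrist')).reshape(-1,3);W=W[~np.isnan(W[:,0])]
O=np.array([.575,-.010]);X=np.array([.352,-.936]);Y=np.array([.936,.352])
d=W[:,:2]-O;F=np.c_[d@X,d@Y,W[:,2]]
T=F[(abs(F[:,0])<.075)&(abs(F[:,1])<.09)&(F[:,2]>.041)&(F[:,2]<.052)]
print('tray rim fix-frame',len(T),np.percentile(T,[1,99],axis=0).round(4) if len(T) else '')
s=env.state();p=s['eef_pos'];e=p[:2]-O;print('tcp fix',e@X,e@Y,p[2],s['eef_rot'])
E
python3 m.py s3.png
```

```text
tray rim fix-frame 2849 [[ 0.0214 -0.0715  0.0412]
 [ 0.0603  0.078   0.0479]]
tcp fix 0.17001589848473095 -6.0674159360256296e-05 0.12202507739540124 [5.70912597e-01 8.21010735e-01 3.73959525e-04 2.00661677e-04]
```

View pics/s3.png

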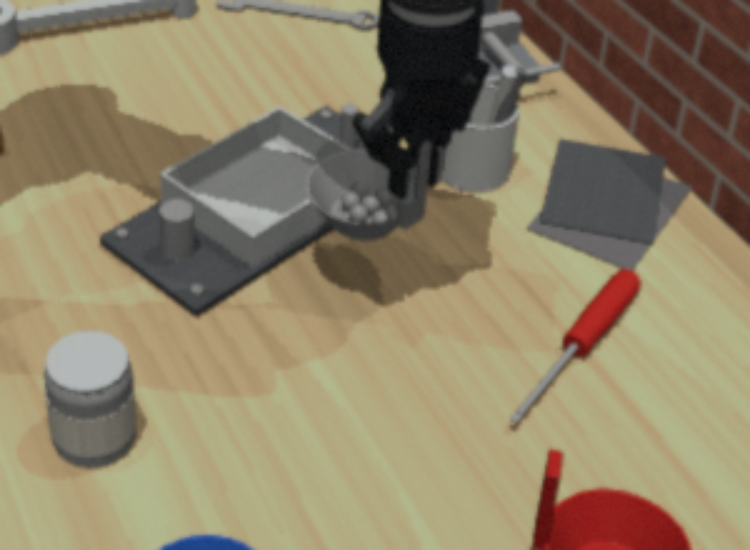

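The cup is level over the bench just outside the tray at (355,195), balls inside, with the wall as expected (fixture x = 60 mm). Lowering and starting the push along an arc.

Emit:
apply_moves(
  increments=[0,0,0.27,0,0,0,0,0.53,0,0,0.06,0,0.53,0,0,0.1,0,0.53,0,0,0.13,0,0.52,0,0],
)

```text
clock: 9.22
eef_pos: [0.631, -0.1594, 0.0709]
eef_rot: [0.572, 0.82, -0.0, 0.002]
force: [2.4, -6.5, -5.8]
finger_gap: 0.0235
gripper_force: 59.0
```

Emit:
apply_moves(
  increments=[0.02,0,-0.03,0,0,0.04,0,-0.06,0,0,0.06,0,-0.1,0,0],
)

```text
clock: 9.6
eef_pos: [0.6289, -0.1539, 0.0808]
eef_rot: [0.573, 0.82, -0.0, 0.002]
force: [2.4, -4.6, -4.6]
finger_gap: 0.0232
gripper_force: 59.4
```

```bash
python3 m.py s4.png
```

```text
tray rim fix-frame 5538 [[ 0.0211 -0.0716  0.0411]
 [ 0.074   0.078   0.0477]]
tcp fix 0.1534315016486533 2.5830722431792565e-05 0.08088404307434571 [5.72719759e-01 8.19748578e-01 6.32141390e-05 2.08414111e-03]
```

View pics/s4.png

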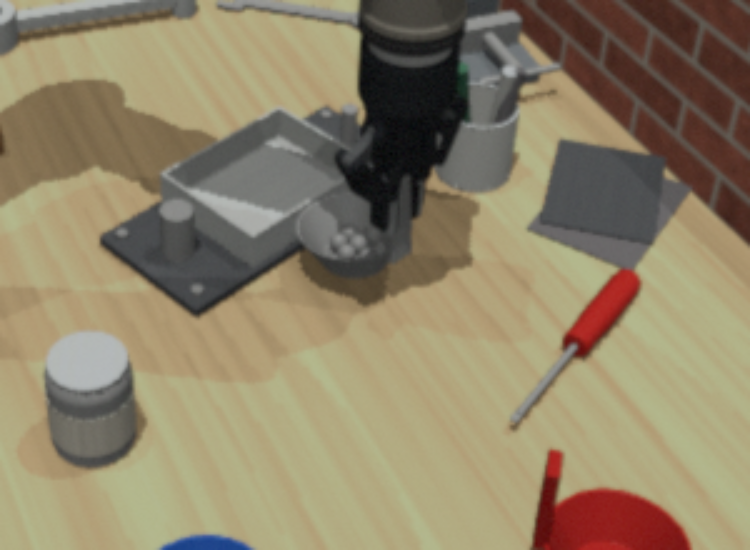

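The lip rests against the tray's outer wall at (300,235) with only 6 N. The cup is turning in the grip. Continuing the arc to about 35 degrees.

Emit:
apply_moves(
  increments=[0.06,0,-0.08,0,0,0.12,0,-0.14,0,0,0.18,0,-0.2,0,0,0.24,0,-0.25,0,0,0.3,0,-0.29,0,0,0.35,0,-0.32,0,0],
)

```text
clock: 10.45
eef_pos: [0.6173, -0.1216, 0.1132]
eef_rot: [0.573, 0.82, -0.0, 0.003]
force: [3.8, -7.3, -1.6]
finger_gap: 0.0228
gripper_force: 62.4
```

```bash
python3 m.py s5.png
```

```text
tray rim fix-frame 5316 [[-0.0248 -0.0897  0.0411]
 [ 0.0744  0.0782  0.05  ]]
tcp fix 0.11888673116072909 0.0003387364079112662 0.11335189602281598 [5.72754488e-01 8.19723177e-01 1.09793179e-04 2.48942394e-03]
```

View pics/s5.png

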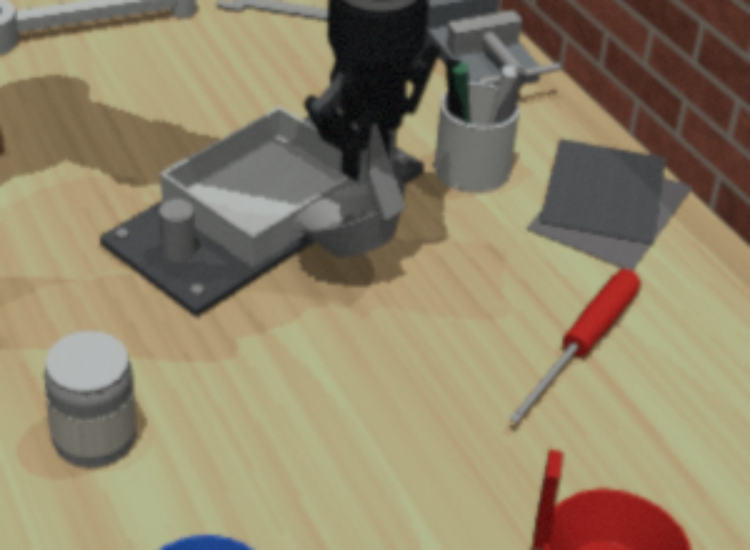

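The cup is tilted about 34° at (355,210), balls still in. Lifting it over the wall and lowering it in, lip just short of the far wall.

Emit:
apply_moves(
  increments=[-0.03,0,-0.15,0,0,-0.03,0,-0.35,0,0,-0.03,0,-0.52,0,0,-0.03,0,-0.52,0,0],
)

```text
clock: 11.05
eef_pos: [0.6179, -0.122, 0.1653]
eef_rot: [0.572, 0.82, 0.001, 0.001]
force: [0.5, 0.1, -2.6]
finger_gap: 0.023
gripper_force: 62.3
```

Emit:
apply_moves(
  increments=[0.15,0,0,0,0,0.4,0,0,0,0,0.65,0,0,0,0,0.9,0,0,0,0,1.0,0,0,0,0],
)

```text
clock: 11.68
eef_pos: [0.5811, -0.0254, 0.1623]
eef_rot: [0.571, 0.821, -0.0, -0.001]
force: [0.5, 0.0, -2.0]
finger_gap: 0.0238
gripper_force: 62.2
```

Emit:
apply_moves(
  increments=[0.08,0,0,0,0,0.14,0,0.1,0,0,0.14,0,0.25,0,0,0.14,0,0.4,0,0,0.14,0,0.49,0,0,0.14,0,0.49,0,0],
)

```text
clock: 12.42
eef_pos: [0.577, -0.0156, 0.1133]
eef_rot: [0.573, 0.82, -0.001, -0.001]
force: [0.5, 0.7, -1.8]
finger_gap: 0.0232
gripper_force: 62.2
```

```bash
python3 m.py s6.png
```

```text
tray rim fix-frame 12482 [[-0.0596 -0.0716  0.0411]
 [ 0.0584  0.0778  0.0518]]
tcp fix 0.00618388676167411 0.0006960492791596159 0.11442635446260813 [5.72827761e-01 8.19675740e-01 1.99609401e-05 1.94257829e-04]
```

View pics/s6.png

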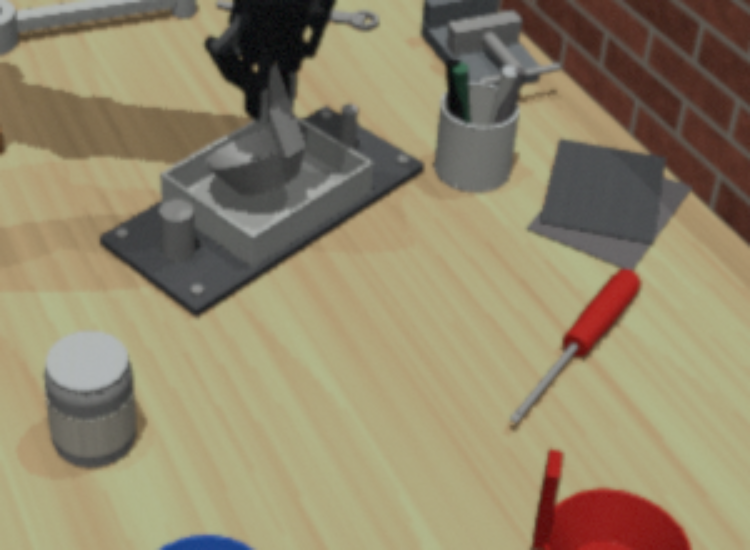

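The cup sits inside the tray at (255,165), lip near the far wall, no balls lost. Pushing along.

Emit:
apply_moves(
  increments=[0.06,0,0,0,0,0.12,0,0,0,0,0.18,0,0,0,0,0.24,0,0,0,0],
)

```text
clock: 13.02
eef_pos: [0.572, 0.0042, 0.1164]
eef_rot: [0.573, 0.819, 0.0, 0.004]
force: [2.9, -7.9, 3.3]
finger_gap: 0.023
gripper_force: 63.4
```

Emit:
apply_moves(
  increments=[0.06,0,0,0,0,0.12,0,0,0,0,0.18,0,0,0,0,0.24,0,0,0,0,0.3,0,0,0,0],
)

```text
clock: 13.65
eef_pos: [0.5611, 0.0334, 0.116]
eef_rot: [0.573, 0.819, 0.001, 0.003]
force: [1.9, -6.7, 1.9]
finger_gap: 0.0231
gripper_force: 62.5
```

```bash
python3 m.py s7.png
```

```text
tray rim fix-frame 5144 [[-0.06   -0.0894  0.0411]
 [ 0.058   0.0779  0.0516]]
tcp fix -0.046386933836829486 0.0022951844803150434 0.11573166690197155 [5.72749180e-01 8.19726531e-01 5.53547810e-04 2.54675099e-03]
```

View pics/s7.png

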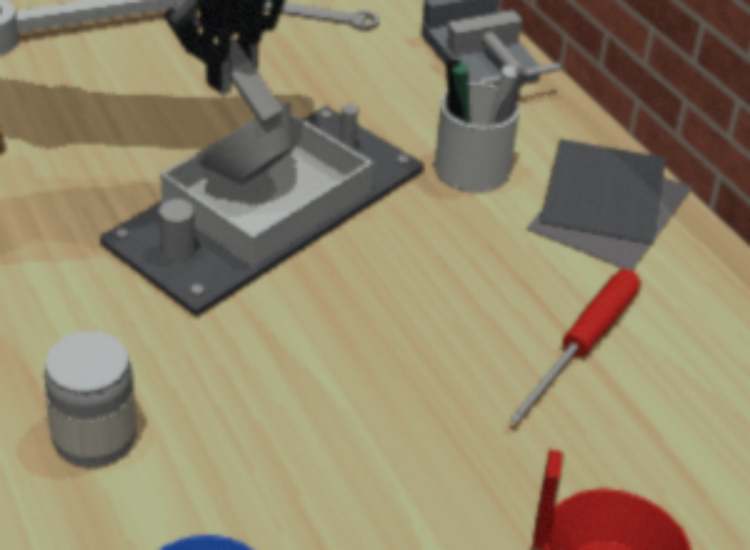

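The cup now stands at about 60° inside the tray at (250,150). Finishing the tilt to about 82°, then backing away from the wall so the balls can roll out.

Emit:
apply_moves(
  increments=[0.06,0,0,0,0,0.12,0,0,0,0,0.18,0,0,0,0,0.24,0,0,0,0,0.3,0,0,0,0,0.36,0,0,0,0,0.42,0,0,0,0,0.44,0,0,0,0],
)

```text
clock: 14.75
eef_pos: [0.5444, 0.0748, 0.1145]
eef_rot: [0.573, 0.82, -0.001, 0.002]
force: [2.6, -8.5, -8.3]
finger_gap: 0.0232
gripper_force: 59.0
```

Emit:
apply_moves(
  increments=[-0.06,0,0,0,0,-0.14,0,0,0,0,-0.22,0,0,0,0,-0.3,0,0,0,0,-0.4,0,0,0,0,-0.4,0,0,0,0],
)

```text
clock: 15.5
eef_pos: [0.5579, 0.0381, 0.1145]
eef_rot: [0.573, 0.819, 0.0, 0.0]
force: [-1.1, 0.3, -2.4]
finger_gap: 0.0231
gripper_force: 59.9
```

```bash
cat > b.py <<'E'
from h import *
O=np.array([.575,-.010]);X=np.array([.352,-.936]);Y=np.array([.936,.352])
s=env.state();e=s['eef_pos'][:2]-O;print('tcp fix',e@X,e@Y,s['eef_pos'][2],'f',s['force'])
for n in('top','side','wrist'):
    c=env.capture(n)
    for r in env.pinpoint(n,'ball0_center')[:10]:
        P=back(c,*r['pixel'],z=.023);d=P[:2]-O;print(n,round(r['p'],2),np.round(r['pixel']),'fix',round(d@X,3),round(d@Y,3))
    W=cloud(c).reshape(-1,3);W=W[~np.isnan(W[:,0])];d=W[:,:2]-O;F=np.c_[d@X,d@Y,W[:,2]]
    T=F[(abs(F[:,0])<.054)&(abs(F[:,1])<.07)]
    a=T[(T[:,2]>.022)&(T[:,2]<.036)];print(n,'low pts',len(a),'floor',(T[:,2]<.02).sum())
    img=np.zeros((144,114),np.float32)
    if len(a):
        g=((a[:,:2]+[.057,.072])*1000).astype(int);img[g[:,1].clip(0,143),g[:,0].clip(0,113)]=255
        k,l,st,ce=cv2.connectedComponentsWithStats(cv2.dilate(img,np.ones((3,3))).astype(np.uint8))
        print([(int(st[i,4]),(ce[i]-[57,72]).round().tolist()) for i in range(1,k) if st[i,4]>20])
E
python3 b.py
```

```text
tcp fix -0.05099372172937242 0.0009601099029667075 0.1144672784827845 f [-1.07281676  0.33178386 -2.37615519]
top low pts 72 floor 765
[(155, [-49.0, -44.0]), (331, [-17.0, 1.0]), (44, [-33.0, -2.0])]
side low pts 43 floor 776
[(131, [-46.0, -48.0]), (27, [-53.0, -40.0]), (49, [-48.0, -19.0])]
wrist 0.86 [315. 277.] fix -0.027 0.0
wrist low pts 2425 floor 7042
[(277, [-18.0, -69.0]), (196, [-47.0, -43.0]), (664, [-44.0, 8.0]), (460, [-25.0, 0.0]), (205, [-47.0, 47.0])]
```

Emit:
apply_moves(
  increments=[0,0,0,0,0,0,0,0,0,0,0,0,-0.1,0,0,0,0,-0.2,0,0,0,0,-0.35,0,0,0,0,-0.5,0,0,0,0,-0.5,0,0],
)

```text
clock: 16.68
eef_pos: [0.5586, 0.0394, 0.1659]
eef_rot: [0.573, 0.82, 0.001, 0.001]
force: [0.0, -0.3, -1.7]
finger_gap: 0.023
gripper_force: 60.0
```

```bash
python3 b.py
```

```text
tcp fix -0.05197425591392169 0.002067451837230768 0.1659479789629714 f [ 0.03516744 -0.2832952  -1.65212635]
top 0.61 [184. 191.] fix -0.308 0.172
top low pts 36 floor 804
[(150, [-49.0, -45.0]), (33, [-50.0, -18.0]), (86, [-25.0, -1.0])]
side 0.45 [272. 193.] fix -0.323 0.04
side 0.45 [471. 325.] fix 0.323 0.026
side 0.36 [337. 246.] fix -0.038 0.007
side low pts 178 floor 1043
[(166, [-47.0, -48.0]), (170, [-47.0, -15.0]), (157, [-25.0, -7.0]), (342, [-42.0, 10.0]), (143, [-46.0, 42.0])]
wrist 0.67 [315. 256.] fix -0.027 -0.0
wrist 0.46 [370. 230.] fix -0.051 0.048
wrist low pts 1578 floor 7714
[(299, [-11.0, -69.0]), (219, [-48.0, -43.0]), (663, [-45.0, 7.0]), (252, [-28.0, -2.0]), (220, [-48.0, 47.0])]
```

Six balls counted in the tray (blobs around fixture x −25…−48 mm). Next I right the cup on the tray's outer −x wall, foot against the rim, and set it down on the free bench there.

Emit:
apply_moves(
  increments=[0.15,0,0,0,0,0.5,0,0,0,0,1,0,0,0,0,1,0,0,0,0],
)

```text
clock: 17.48
eef_pos: [0.5211, 0.139, 0.1635]
eef_rot: [0.569, 0.822, 0.0, -0.001]
force: [-0.0, -1.0, -1.4]
finger_gap: 0.0233
gripper_force: 59.9
```

Emit:
apply_moves(
  increments=[0,0,0.3,0,0,0,0,0.55,0,0,0,0,0.67,0,0,-0.06,0,0.67,0,0,-0.12,0,0.67,0,0],
)

```text
clock: 18.1
eef_pos: [0.5282, 0.1213, 0.0981]
eef_rot: [0.573, 0.82, 0.001, 0.001]
force: [-0.4, -1.0, -0.9]
finger_gap: 0.0229
gripper_force: 59.9
```

Emit:
apply_moves(
  increments=[-0.04,0,0,0,0,-0.08,0,0,0,0,-0.14,0,-0.04,0,0,-0.2,0,-0.07,0,0,-0.26,0,-0.1,0,0],
)

```text
clock: 18.73
eef_pos: [0.5354, 0.1027, 0.1083]
eef_rot: [0.571, 0.821, 0.002, -0.003]
force: [-7.0, 12.3, 10.8]
finger_gap: 0.023
gripper_force: 63.0
```

```bash
cat > t.py <<'E'
from h import *
O=np.array([.575,-.010]);X=np.array([.352,-.936]);Y=np.array([.936,.352])
s=env.state();e=s['eef_pos'][:2]-O;pv=np.array([e@X,s['eef_pos'][2]+.0187]);print('pivot fix',pv.round(4),'f',s['force'])
W=cloud(env.capture('side')).reshape(-1,3);W=W[~np.isnan(W[:,0])];d=W[:,:2]-O;F=np.c_[d@X,d@Y,W[:,2]]
for y in (-.045,-.03,.0,.03):
    a=F[(abs(F[:,1]-y)<.006)&(F[:,0]>pv[0]-.13)&(F[:,0]<pv[0]+.1)&(F[:,2]>.006)&(F[:,2]<.2)&~((abs(F[:,0])<.066)&(F[:,2]<.052))]
    a=a[np.argsort(a[:,0])];print(y,[(int(1000*x),int(1000*z)) for x,_,z in a[::max(1,len(a)//14)]])
E
python3 t.py
```

```text
pivot fix [-0.1195  0.127 ] f [-6.9517905  12.30086145 10.77907727]
-0.045 [(-128, 160), (-123, 173), (-113, 198), (-109, 190), (-107, 174), (-106, 163), (-105, 181), (-97, 45), (-89, 50), (-84, 66), (-82, 76), (-80, 86), (-78, 89), (-76, 73), (-73, 97)]
-0.03 [(-125, 193), (-116, 128), (-111, 195), (-108, 162), (-79, 44), (-73, 47), (-71, 77), (-69, 96), (-67, 93), (-65, 53), (-64, 70), (-62, 63), (-60, 73), (-57, 70), (-54, 68)]
0.0 [(-123, 144), (-111, 137), (-108, 191), (-105, 136), (-99, 128), (-91, 129), (-81, 123), (-74, 118), (-67, 100), (-62, 108), (-60, 96), (-57, 92), (-54, 92), (-51, 87), (-47, 73)]
0.03 [(-115, 124), (-113, 149), (-112, 157), (-110, 161), (-108, 163), (-106, 156), (-104, 175), (-75, 99), (-72, 105), (-71, 101), (-67, 77), (-66, 86), (-63, 87), (-58, 70), (-55, 70)]
```

Contact at about 15 N and the cup is turning upright. Continuing the arc.

Emit:
apply_moves(
  increments=[-0.06,0,-0.04,0,0,-0.12,0,-0.07,0,0,-0.18,0,-0.1,0,0,-0.24,0,-0.12,0,0,-0.3,0,-0.14,0,0,-0.36,0,-0.16,0,0,-0.42,0,-0.17,0,0],
)

```text
clock: 19.65
eef_pos: [0.5506, 0.0607, 0.1248]
eef_rot: [0.572, 0.82, 0.001, -0.001]
force: [-2.6, 6.5, 1.8]
finger_gap: 0.0233
gripper_force: 65.0
```

```bash
python3 t.py
```

```text
pivot fix [-0.0748  0.1435] f [-2.60152577  6.52789564  1.82447353]
-0.045 [(-93, 63), (-83, 183), (-80, 181), (-77, 65), (-75, 74), (-71, 75), (-69, 70), (-67, 67), (-64, 198), (-64, 195), (-62, 196), (-62, 192), (-61, 196), (-60, 187), (-58, 88), (-54, 96)]
-0.03 [(-107, 52), (-76, 147), (-71, 57), (-67, 168), (-66, 182), (-62, 172), (-58, 75), (-55, 89), (-53, 86), (-50, 79), (-49, 98), (-47, 80), (-46, 73), (-45, 60), (-42, 64)]
0.0 [(-113, 46), (-74, 158), (-69, 148), (-64, 198), (-61, 144), (-57, 139), (-52, 134), (-47, 129), (-44, 131), (-40, 97), (-38, 100), (-36, 114), (-35, 99), (-34, 78), (-32, 114)]
0.03 [(-109, 48), (-104, 50), (-103, 54), (-101, 56), (-67, 178), (-67, 171), (-64, 182), (-64, 174), (-63, 184), (-61, 183), (-60, 176), (-58, 181), (-47, 104), (-45, 81), (-43, 96)]
```

Emit:
apply_moves(
  increments=[-0.06,0,-0.01,0,0,-0.12,0,-0.01,0,0,-0.18,0,-0.01,0,0,-0.24,0,0,0,0,-0.3,0,0,0,0],
)

```text
clock: 20.32
eef_pos: [0.5611, 0.0319, 0.1249]
eef_rot: [0.572, 0.82, 0.001, -0.001]
force: [-2.4, 7.2, 4.5]
finger_gap: 0.0231
gripper_force: 64.3
```

Emit:
apply_moves(
  increments=[0,0,-0.15,0,0,0.1,0,-0.25,0,0,0.4,0,-0.25,0,0,0.7,0,-0.25,0,0,1,0,-0.25,0,0],
)

```text
clock: 20.95
eef_pos: [0.5262, 0.1253, 0.15]
eef_rot: [0.572, 0.82, 0.0, 0.0]
force: [0.6, 0.8, -1.2]
finger_gap: 0.0232
gripper_force: 63.7
```

```bash
python3 t.py; python3 b.py|tail -14
```

```text
pivot fix [-0.1438  0.1687] f [ 0.5755024   0.84136635 -1.2235982 ]
-0.045 [(-190, 97), (-173, 96), (-166, 96), (-165, 100), (-162, 101), (-161, 91), (-158, 96), (-155, 101), (-153, 95), (-150, 199), (-149, 104), (-147, 116), (-146, 198), (-145, 116), (-142, 107), (-134, 197)]
-0.03 [(-203, 90), (-164, 78), (-150, 95), (-147, 170), (-144, 82), (-143, 97), (-140, 80), (-138, 179), (-137, 167), (-136, 91), (-136, 167), (-134, 112), (-133, 122), (-131, 88), (-129, 117)]
0.0 [(-213, 83), (-203, 85), (-195, 76), (-143, 181), (-138, 182), (-136, 172), (-133, 169), (-130, 158), (-127, 156), (-125, 99), (-124, 143), (-123, 141), (-121, 138), (-118, 144), (-115, 130)]
0.03 [(-245, 6), (-199, 87), (-197, 86), (-195, 82), (-193, 85), (-190, 90), (-188, 82), (-184, 90), (-183, 83), (-180, 83), (-137, 191), (-136, 192), (-133, 196), (-131, 124), (-128, 124)]
tcp fix -0.14884454325502686 0.00218481593627956 0.14943224998172 f [-0.9265691   2.85166255 -2.2151049 ]
top 0.69 [294. 171.] fix -0.001 0.123
top 0.42 [300. 215.] fix -0.028 -0.002
top low pts 135 floor 1631
[(141, [-49.0, -44.0]), (141, [-49.0, -13.0]), (186, [-29.0, -2.0]), (357, [-44.0, 14.0]), (149, [-49.0, 46.0])]
side 0.55 [340. 251.] fix -0.021 -0.001
side 0.47 [429. 246.] fix 0.106 0.162
side low pts 187 floor 1040
[(139, [-46.0, -48.0]), (150, [-47.0, -16.0]), (156, [-25.0, -6.0]), (336, [-42.0, 10.0]), (166, [-46.0, 43.0]), (24, [-52.0, 68.0])]
wrist 0.57 [313. 352.] fix -0.027 -0.001
wrist low pts 234 floor 2570
[(232, [-29.0, -2.0]), (85, [-35.0, 21.0])]
```

All six balls still in the tray. The cup is at about 28°, and I'm setting it down with a rolling motion until upright.

Emit:
apply_moves(
  increments=[0.2,0,0.25,0,0,0.4,0,0.5,0,0,0.4,0,0.58,0,0,0.33,0,0.61,0,0,0.25,0,0.65,0,0,0.17,0,0.7,0,0,0.07,0,0.76,0,0,-0.04,0,0.82,0,0,-0.13,0,0.87,0,0,-0.15,0,0.87,0,0],
)

```text
clock: 22.55
eef_pos: [0.5327, 0.109, 0.0628]
eef_rot: [0.573, 0.819, 0.001, 0.0]
force: [0.0, 2.9, 3.9]
finger_gap: 0.023
gripper_force: 61.9
```

```bash
python3 t.py
```

```text
pivot fix [-0.1263  0.0815] f [0.0059656  2.92314773 3.85282573]
-0.045 [(-200, 33), (-176, 36), (-162, 25), (-152, 34), (-133, 116), (-130, 168), (-126, 166), (-123, 165), (-122, 170), (-120, 188), (-118, 178), (-116, 153), (-115, 114), (-114, 141), (-113, 128)]
-0.03 [(-213, 33), (-196, 27), (-157, 8), (-143, 22), (-137, 191), (-131, 85), (-123, 97), (-119, 148), (-117, 161), (-116, 180), (-115, 196), (-113, 199), (-113, 183), (-106, 197)]
0.0 [(-222, 33), (-215, 26), (-208, 23), (-200, 7), (-123, 100), (-120, 85), (-119, 62), (-118, 101), (-118, 76), (-117, 42), (-116, 34), (-115, 70), (-114, 158), (-112, 146)]
0.03 [(-218, 32), (-209, 26), (-207, 30), (-203, 21), (-197, 16), (-191, 13), (-139, 38), (-122, 112), (-119, 81), (-117, 121), (-116, 112), (-114, 110), (-113, 164), (-112, 114), (-97, 194)]
```

Cup is upright on the bench. Releasing it and going above the lever.

Emit:
apply_moves(
  increments=[0,0,0,0,50,0,0,0,0,100,0,0,0,0,100,0,0,0,0,100,0,0,-0.2,0,100,0,0,-0.6,0,100,0,0,-1,0,100],
)

```text
clock: 23.48
eef_pos: [0.5318, 0.1094, 0.1645]
eef_rot: [0.573, 0.82, 0.0, 0.0]
force: [0.2, 1.0, 0.4]
finger_gap: 0.0856
gripper_force: 0.0
```

Emit:
apply_moves(
  increments=[0.4,0.14,-0.4,0,100,0.8,0.28,-0.4,0,100,1,0.28,-0.4,0,100],
)

```text
clock: 23.85
eef_pos: [0.5237, 0.216, 0.2037]
eef_rot: [0.571, 0.821, 0.001, 0.0]
force: [-0.7, 0.3, -0.1]
finger_gap: 0.0856
gripper_force: 0.0
```

Emit:
apply_moves(
  increments=[0.5,0,0,0,100,1,0,0,0,100],
)

```text
clock: 24.1
eef_pos: [0.4886, 0.3068, 0.2028]
eef_rot: [0.574, 0.819, -0.0, 0.0]
force: [0.3, 0.0, -0.2]
finger_gap: 0.0854
gripper_force: 0.0
```

Emit:
apply_moves(
  increments=[0.47,0,0,-0.028,100,0.47,0,0,-0.056,100,0.47,0,0,-0.084,100,0.47,0,0,-0.112,100,0.47,0,0,-0.14,100,0.47,0,0,-0.16,100,0.47,0,0,-0.177,100,0.47,0,0,-0.177,100],
)

```text
clock: 25.1
eef_pos: [0.4731, 0.3499, 0.2026]
eef_rot: [0.055, 0.998, -0.0, -0.0]
force: [0.8, -0.7, 0.5]
finger_gap: 0.0854
gripper_force: 0.0
```

```bash
cat > l.py <<'E'
from h import *
from scipy.optimize import least_squares
s=env.state();print(s['eef_pos'],s['eef_rot'],s['qpos'][6])
z0=0
def circ(P,r):
    return least_squares(lambda p:np.hypot(P[:,0]-p[0],P[:,1]-p[1])-r,P.mean(0)[:2],loss='soft_l1',f_scale=.002).x
for n in('wrist','side','top'):
    W=cloud(env.capture(n)).reshape(-1,3);W=W[~np.isnan(W[:,0])]
    def box(x,y,r,a,b): return W[(np.hypot(W[:,0]-x,W[:,1]-y)<r)&(W[:,2]>a)&(W[:,2]<b)]
    mid=lambda P:(np.percentile(P,2,axis=0)+np.percentile(P,98,axis=0))[:2]/2
    b=box(.4145,.3575,.045,.035,.046);m=box(.6255,.334,.03,.035,.046);B=box(.505,.347,.05,.025,.036)
    print(n,len(b),len(m),len(B))
    if min(len(b),len(m),len(B))>20:
        d=np.linalg.svd((B-B.mean(0))[:,:2],full_matrices=False)[2][0]
        print(' big',mid(b),' small',mid(m),'bar',B.mean(0),'ang',np.degrees(np.arctan2(*(mid(m)-mid(b))[::-1])),np.degrees(np.arctan(d[1]/d[0])))
    if n!='wrist':
        r=box(.507,.17,.075,.02,.045); print(' cup rim pts',len(r),np.percentile(r,[1,99],axis=0).round(3).tolist())
E
python3 l.py
```

```text
[0.47314815 0.34993816 0.20256711] [ 5.47848976e-02  9.98498119e-01 -3.47885115e-04 -3.32075380e-05] 0.9326468702519225
wrist 3502 478 1745
 big [0.41588299 0.36070556]  small [0.62859247 0.33659328] bar [0.50353628 0.35061282 0.03003425] ang -6.467316017162552 -6.553172649248878
side 232 52 174
 big [0.41260662 0.35850037]  small [0.62584942 0.33238748] bar [0.50431815 0.34572713 0.02959458] ang -6.981461896215905 -5.669766229645067
 cup rim pts 361 [[0.468, 0.098, 0.02], [0.561, 0.2, 0.042]]
top 389 78 179
 big [0.41537908 0.36082582]  small [0.62326915 0.33685886] bar [0.50349323 0.34935396 0.03078744] ang -6.5764085991769425 -6.589394384154192
 cup rim pts 431 [[0.47, 0.105, 0.02], [0.565, 0.201, 0.04]]
```

Emit:
apply_moves(
  increments=[-0.026,0.038,0.4,0,100,-0.026,0.038,0.8,0,100,-0.026,0.038,1,0,100],
)

```text
clock: 25.62
eef_pos: [0.4751, 0.354, 0.1004]
eef_rot: [0.054, 0.999, -0.001, -0.001]
force: [-0.8, 0.8, -1.5]
finger_gap: 0.0854
gripper_force: 0.0
```

Emit:
apply_moves(
  increments=[0,0,0.4,0,100,0,0,0.7,0,100,0,0,0.95,0,100,0,0,0.955,0,100,0,0,0.955,0,0,0,0,0.955,0,0,0,0,0.955,0,0,0,0,0.955,0,0,0,0,0.955,0,0,0,0,0.955,0,0],
)

```text
clock: 26.88
eef_pos: [0.4764, 0.355, 0.0076]
eef_rot: [0.054, 0.999, 0.0, 0.0]
force: [-0.6, 0.1, 6.4]
finger_gap: 0.0168
gripper_force: 60.6
```

Emit:
apply_moves(
  increments=[0,0,-0.1,0,0,0,0,-0.3,0,0,0,0,-0.6,0,0,0,0,-0.95,0,0,0,0,-0.95,0,0,0,0,-0.95,0,0],
)

```text
clock: 27.62
eef_pos: [0.4752, 0.3545, 0.1012]
eef_rot: [0.053, 0.999, -0.0, -0.001]
force: [-0.2, 0.1, -6.7]
finger_gap: 0.0165
gripper_force: 59.2
```

```bash
cat > v.py <<'E'
from h import *
s=env.state();p=s['eef_pos'];q=s['eef_rot'];print(p,q,'f',s['force'],'t',s['torque'],s['finger_gap'])
a=2*np.arctan2(q[1],q[0]);bx=np.array([-np.cos(a),-np.sin(a)]);by=np.array([bx[1],-bx[0]])  # bar dir
for n in('side','top','wrist'):
    W=cloud(env.capture(n)).reshape(-1,3);W=W[~np.isnan(W[:,0])];d=W[:,:2]-p[:2];F=np.c_[d@bx,d@by,W[:,2]-p[2]]
    F=F[(abs(F[:,1])<.045)&(abs(F[:,2]-.01)<.06)]
    o=[]
    for lo,hi in((-.1,-.03),(.135,.175),(.03,.06),(.08,.12)):
        a_=F[(F[:,0]>lo)&(F[:,0]<hi)]
        o.append((len(a_),np.percentile(a_,[2,98],axis=0).round(4).tolist(),np.median(a_[:,1]).round(4)) if len(a_)>5 else None)
    print(n,*zip(('big','small','bar1','bar2'),o),sep='\n  ')
E
python3 v.py
```

```text
[0.47516969 0.35447632 0.10119995] [ 5.34339561e-02  9.98571189e-01 -3.00565654e-04 -5.49775140e-04] f [-0.2350121   0.14654735 -6.70892958] t [ 0.0059387   0.08281745 -0.03055268] 0.016542915370192906
side
  ('big', (528, [[-0.0914, -0.0229, -0.007], [-0.0334, 0.0344, 0.0348]], np.float64(0.02)))
  ('small', (178, [[0.1367, -0.0048, -0.0076], [0.1648, 0.0187, 0.0341]], np.float64(0.0112)))
  ('bar1', (104, [[0.0305, -0.0075, 0.0048], [0.0589, 0.0152, 0.0251]], np.float64(0.0087)))
  ('bar2', (136, [[0.0806, -0.007, 0.0041], [0.1191, 0.0152, 0.0248]], np.float64(0.0084)))
top
  ('big', (563, [[-0.0896, -0.0259, -0.0035], [-0.0336, 0.0291, 0.0364]], np.float64(0.0051)))
  ('small', (145, [[0.1356, -0.0109, -0.003], [0.1649, 0.0139, 0.036]], np.float64(0.0049)))
  ('bar1', (96, [[0.0314, -0.008, 0.0079], [0.0592, 0.01, 0.0272]], np.float64(0.0034)))
  ('bar2', (132, [[0.081, -0.0088, 0.0061], [0.1187, 0.0094, 0.0262]], np.float64(0.0026)))
wrist
  ('big', (25961, [[-0.0873, -0.0256, 0.0296], [-0.035, 0.0267, 0.0325]], np.float64(0.0005)))
  ('small', None)
  ('bar1', (230, [[0.0301, -0.0082, 0.0196], [0.0334, 0.0094, 0.0223]], np.float64(0.0009)))
  ('bar2', None)
```

Lever lifted and level (both boss tops about 35 mm above the TCP). Carrying it high over to the fixture.

Emit:
apply_moves(
  increments=[0,0,-0.2,0,0,0,0,-0.5,0,0,0,0,-0.8,0,0,0,0,-1,0,0,-0.03,-0.1,-1,0,0,-0.1,-0.35,-1,0,0,-0.17,-0.65,-1,0,0,-0.245,-0.93,-1,0,0],
)

```text
clock: 28.78
eef_pos: [0.49, 0.2555, 0.2006]
eef_rot: [0.055, 0.998, -0.001, -0.001]
force: [1.1, 0.4, -6.6]
finger_gap: 0.0167
gripper_force: 59.2
```

Emit:
apply_moves(
  increments=[-0.08,-0.31,0,0,0,-0.16,-0.62,0,0,0,-0.245,-0.93,0,0,0],
)

```text
clock: 29.15
eef_pos: [0.5039, 0.1606, 0.2007]
eef_rot: [0.055, 0.998, -0.001, -0.001]
force: [1.5, -0.0, -4.3]
finger_gap: 0.0167
gripper_force: 59.2
```

Emit:
apply_moves(
  increments=[-0.08,-0.31,0,0,0,-0.16,-0.62,0,0,0,-0.245,-0.93,0,0,0],
)

```text
clock: 29.52
eef_pos: [0.5178, 0.0658, 0.2007]
eef_rot: [0.055, 0.998, -0.001, -0.001]
force: [0.5, 0.6, -5.9]
finger_gap: 0.0167
gripper_force: 59.2
```

Emit:
apply_moves(
  increments=[-0.08,-0.31,0,-0.015,0,-0.16,-0.62,0,-0.03,0,-0.22,-0.85,0,-0.045,0,-0.245,-0.93,0,-0.06,0,-0.245,-0.93,0,-0.0744,0,-0.245,-0.93,0,-0.0744,0,-0.245,-0.93,0,-0.0744,0],
)

```text
clock: 30.4
eef_pos: [0.5328, -0.0265, 0.2013]
eef_rot: [-0.178, 0.984, -0.0, -0.001]
force: [-1.3, 0.1, -5.2]
finger_gap: 0.0168
gripper_force: 59.3
```

```bash
python3 v.py; python3 - <<'E'
from h import *
for n in('wrist','top','side'):
    c=env.capture(n);W=cloud(c).reshape(-1,3);W=W[~np.isnan(W[:,0])]
    for nm,x,y in(('thick',.475,-.048),('thin',.6755,.0275)):
        P=W[(np.hypot(W[:,0]-x,W[:,1]-y)<.028)&(W[:,2]>.052)&(W[:,2]<.066)]
        print(n,nm,len(P),(np.percentile(P,3,axis=0)+np.percentile(P,97,axis=0))/2 if len(P)>5 else '')
    for nm,z in(('post_thick',.06),('post_thin',.06),('lever_big',.192),('lever_small',.192),('lever_balance',.214)):
        print(n,nm,[(round(r['p'],2),back(c,*r['pixel'],z=z).round(4).tolist()) for r in env.pinpoint(n,nm)[:2]])
E
```

```text
[ 0.53276742 -0.026545    0.20128064] [-1.77779943e-01  9.84070069e-01 -2.27905175e-05 -6.24697217e-04] f [-1.2530481   0.06280162 -5.19614736] t [ 0.02703713 -0.03178007  0.00975486] 0.016766838097827138
side
  ('big', (882, [[-0.093, -0.0225, -0.0056], [-0.0383, 0.0306, 0.0343]], np.float64(0.0133)))
  ('small', (224, [[0.136, -0.0085, -0.0069], [0.161, 0.0158, 0.0332]], np.float64(0.0096)))
  ('bar1', (73, [[0.0311, 0.0053, 0.0053], [0.0593, 0.0119, 0.0241]], np.float64(0.0091)))
  ('bar2', (168, [[0.0807, -0.0056, 0.0053], [0.1188, 0.0117, 0.0243]], np.float64(0.0082)))
top
  ('big', None)
  ('small', (28, [[0.148, -0.0144, 0.0073], [0.1663, -0.0023, 0.0355]], np.float64(-0.0107)))
  ('bar1', None)
  ('bar2', None)
wrist
  ('big', (25982, [[-0.0867, -0.0261, 0.0306], [-0.0344, 0.0263, 0.0335]], np.float64(0.0001)))
  ('small', None)
  ('bar1', (278, [[0.0301, -0.0087, 0.0209], [0.0337, 0.0088, 0.0238]], np.float64(0.0003)))
  ('bar2', None)
wrist thick 0 
wrist thin 0 
wrist post_thick [(0.19, [0.6094, 0.0002, 0.06])]
wrist post_thin []
wrist lever_big []
wrist lever_small []
wrist lever_balance [(0.69, [0.5344, -0.0251, 0.214]), (0.43, [0.5052, 0.0305, 0.214])]
top thick 0 
top thin 0 
top post_thick []
top post_thin [(0.64, [0.6773, 0.0413, 0.06])]
top lever_big []
top lever_small [(0.5, [0.6777, 0.0329, 0.192])]
top lever_balance []
side thick 125 [ 0.47454202 -0.04892196  0.05761971]
side thin 32 [0.67540697 0.02545278 0.05787197]
side post_thick [(0.81, [0.4734, -0.0442, 0.06]), (0.21, [0.6844, 0.0344, 0.06])]
side post_thin [(0.59, [0.6825, 0.0356, 0.06])]
side lever_big [(0.86, [0.4813, -0.0439, 0.192]), (0.56, [0.4943, -0.1725, 0.192])]
side lever_small [(0.96, [0.6705, 0.0289, 0.192])]
side lever_balance [(0.72, [0.5353, -0.0296, 0.214])]
```

Aligned within a few mm. Small correction, lower to 10 cm clearance and hold.

Emit:
apply_moves(
  increments=[-0.03,0.02,0.1,0,0,-0.03,0.02,0.2,0,0,-0.03,0.02,0.28,0,0,-0.03,0.02,0.33,0,0,-0.03,0.02,0.33,0,0,-0.03,0.02,0.33,0,0,-0.03,0.02,0.33,0,0,-0.03,0.02,0.33,0,0,-0.03,0.02,0.33,0,0,-0.03,0.02,0.33,0,0],
)

```text
clock: 32.7
eef_pos: [0.5358, -0.0227, 0.1688]
eef_rot: [-0.179, 0.984, 0.0, 0.0]
force: [0.1, 0.6, -6.3]
finger_gap: 0.0166
gripper_force: 59.3
```

```bash
python3 v.py|head -6; python3 b.py|grep -A3 side; python3 - <<'E'
from h import *
W=cloud(env.capture('side')).reshape(-1,3);W=W[~np.isnan(W[:,0])]
r=W[(np.hypot(W[:,0]-.515,W[:,1]-.15)<.07)&(W[:,2]>.03)&(W[:,2]<.042)];h=W[(np.hypot(W[:,0]-.533,W[:,1]-.109)<.04)&(W[:,2]>.07)&(W[:,2]<.12)]
print('cup rim z',len(r),r.min(0).round(3),r.max(0).round(3),'handle',len(h),h.mean(0) if len(h) else '',h[:,2].max() if len(h) else '',np.abs(env.state()['qd']).max())
E
```

```text
[ 0.53576117 -0.02267813  0.1688499 ] [-1.79134584e-01  9.83824576e-01  2.60873184e-05  6.10936191e-05] f [ 0.14506681  0.56706637 -6.28463995] t [ 0.03633578  0.00377397 -0.0341531 ] 0.01664829839077896
side
  ('big', (850, [[-0.0932, -0.0232, -0.0059], [-0.0373, 0.0308, 0.034]], np.float64(0.0123)))
  ('small', (215, [[0.1359, -0.0096, -0.0076], [0.1618, 0.0158, 0.033]], np.float64(0.0095)))
  ('bar1', (66, [[0.0317, 0.0057, 0.0056], [0.0586, 0.0118, 0.0237]], np.float64(0.0093)))
  ('bar2', (161, [[0.0806, -0.0077, 0.0071], [0.1192, 0.0116, 0.0246]], np.float64(0.0078)))
side 0.36 [340. 250.] fix -0.024 0.003
side 0.33 [309. 221.] fix -0.158 0.026
side 0.28 [287. 207.] fix -0.243 0.026
side low pts 189 floor 1033
[(164, [-47.0, -48.0]), (150, [-47.0, -15.0]), (153, [-24.0, -8.0]), (147, [-47.0, 1.0]), (24, [-50.0, 10.0]), (206, [-37.0, 17.0]), (125, [-47.0, 41.0]), (48, [-46.0, 49.0])]
wrist 0.74 [345. 269.] fix -0.028 -0.001
wrist low pts 637 floor 2479
cup rim z 103 [0.466 0.102 0.03 ] [0.524 0.204 0.039] handle 0   0.0008749983973990185
```

```bash
python3 -c "
from plant import env
print(env.sign_off())"
```

```text
the job is handed in; nothing more can be done
None
```

I handed the job in: the six balls are in the tray, the cup is upright on the bench clear of the fixture, and the lever is held level and still about 10 cm above the posts, big boss over the thick post. These are my own camera and sensor readings, as sign-off returned no verdict; because the interface could not tilt the tool, I tipped and righted the cup by pushing it gently against the fixed tray's walls (under about 18 N).

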